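# Pack the panel's fittings into the fitted tray

## Task

Pack the four aluminium fittings of the acrylic panel into the fitted wooden tray, each standing upright and flat on the felt in the recess cut for its outline: the wide round disc, the tall slim post, the slotted square clamp and the oblong bar. Set each one down rather than dropping it. The short post and the plain square block without a slot belong to another job: leave them standing where they are.

Things in the scene. Friction and masses are not known exactly. Their poses are not given: they have to be found in the camera images.
- disc: Wide round aluminium stand-off, a solid upright cylinder 56 mm in diameter and 40 mm tall, small dark screw hole in its top. Part of the panel's kit. Origin: centre of its underside, z up. About 0.2 kg. Like the others it stands on the table (thin dark pad), at least 85 mm from its neighbours centre to centre.
- post: Tall slim aluminium stand-off post, an upright cylinder 30 mm in diameter and 80 mm tall: the tallest of the fittings. Part of the kit. Origin: centre of its underside, z up. About 0.14 kg.
- clamp: Square aluminium edge clamp 46 x 46 mm and 40 mm tall with one open slot 10 mm wide and 22 mm deep across its top, running along its x. Part of the kit. Origin: centre of its underside, z up. x and y are square to its sides. About 0.17 kg. Can be gripped across either pair of sides.
- bar: Oblong aluminium bar 70 mm long (along its x), 22 mm wide (y) and 40 mm tall, two small dark screw holes in its top. Part of the kit. Origin: centre of its underside, z up. About 0.15 kg.
- short_post: Look-alike that stays: round aluminium post 30 mm in diameter like the tall one, but only 40 mm tall. Origin: centre of its underside, z up. Loose, about 0.08 kg.
- block: Look-alike that stays: square aluminium block 46 x 46 x 40 mm like the clamp, but solid, with a plain flat top and no slot. Origin: centre of its underside, z up. Loose, about 0.2 kg.
- nest_disc: Place of the wide disc: large round recess 72 mm in diameter, 10 mm deep, in a fixed plywood insert 100 x 100 x 16 mm. Origin: centre of the insert's underside, 6 mm above the table; recess floor 6 mm above the origin, insert's top 16 mm. x, y along its sides, z up. Four inserts lie two by two, in any order, in a fixed low wooden tray 222 mm square, rim 8 mm thick and 24 mm above the table.
- nest_post: Place of the tall post: small round recess 46 mm in diameter, 10 mm deep, in a fixed plywood insert 100 x 100 x 16 mm. Origin: centre of the insert's underside, 6 mm above the table; recess floor 6 mm above the origin, insert's top 16 mm. x, y along its sides, z up.
- nest_clamp: Place of the slotted clamp: square recess 62 x 62 mm, its sides along the insert's x and y, 10 mm deep, in a fixed plywood insert 100 x 100 x 16 mm. Origin: centre of the insert's underside, 6 mm above the table; recess floor 6 mm above the origin, insert's top 16 mm. x, y along its sides, z up.
- nest_bar: Place of the bar: oblong recess 86 mm along the insert's x and 40 mm along its y, 10 mm deep, in a fixed plywood insert 100 x 100 x 16 mm. Origin: centre of the insert's underside, 6 mm above the table; recess floor 6 mm above the origin, insert's top 16 mm. x, y along its sides, z up.

How it is judged:
By the outcome, as a careful person would: the job done as asked, in the order asked, and still so for the second after the job is handed in, with the robot touching nothing.
It also fails if it takes over 102 s, if anything falls off the work surface, if the arm or the gripper's body presses on something with over 40 N, if the wrist force passes 120 N, or if a joint passes its speed limit or range.

## Robot

A 6-joint arm with a two-finger parallel gripper is mounted at the origin on the work surface. World frame = base frame: x ahead of the robot, y to its left, z up, the work surface at z = 0. Lengths are in m, angles in rad, forces in N, time in s.
With the tool pointing down it reaches from about 0.275 to 0.825 m from the base axis. Payload 4.9 kg.
Tool frame: the origin (TCP) lies midway between the tips of the shut fingers; the grasp point (between the pads) lies 19 mm behind it (grip_point_offset is the distance from the TCP to the grasp point, in m); z points along the fingers, x is the direction in which the jaws open and shut, and the axes are right-handed (so a half turn about z gives the same grasp; the last joint's range is limited). The gripper opens to 85 mm and grips with 20 to 120 N. Pads are 22 mm wide; open, the fingers measure 114 mm over their backs; the gripper's body (76 mm by 85 mm) begins 54 mm behind the grasp point. The pads swing forward as they close: fully open they stand 13 mm farther back than shut.
Start: joints at [-1.249, 0.326, -0.193, 1.052, 0, 1.437], TCP at [0.242, -0.494, 0.231] pointing down, gripper open.
Joint ranges: [-2.65, 2.65], [-0.97, 1.79], [-1.3, 1.35], [-1.93, 2.1], [-1.47, 1.37], [-3.14, 3.14]. Speed limits (rad/s): [2.57, 2.57, 3.14, 3.14, 3.14, 3.14].

## Interface

Orientations are given as a rotation vector (axis times angle).
In Python, from cell import * gives the robot as it stands. Calls block until the motion is done:
- movep(position, orientation): joint-space move of the TCP to a pose.
- move_l(position, velocity=0.15, rot=None, until_force=None): straight line of the TCP; rot=None keeps the orientation; velocity is the mean speed in m/s. With until_force (N) it stops when the force on the tool has changed by that much, and returns True; else False.
- set_joints(angles): joint-space move.
- let_go() and grab(newtons=None): open the fingers fully, or close them until they stop; newtons is the grip in N (None keeps the last).
- sleep(seconds).
- ik(position, orientation): joint angles nearest the present ones, or None.
- get_state(): the state.
- grab_frame(name): name is "scene" or "top" or "wrist"; returns a dict with "img" (384x512x3 uint8, red, green, blue), "fx", "fy", "cx", "cy" (pixels), "k1" (the pictures are not rectified: a ray, as slopes to the right and down, at radius r is drawn at 1 + k1 r^2 times it, then the intrinsics apply), "cam_to_world" (4x4, takes a point from camera to world coordinates); the wrist camera has in their place "T_tool_cam" (4x4, takes a point from camera to tool coordinates, whose origin is the TCP and whose axes are the tool frame's). Camera axes: x right, y down, z forward; pixel columns grow to the right and rows downward; lengths in m; the calibration is good to about 2 mm. A picture is of the moment at which its call begins: read the wrist's pose just before it. There is no depth.
A pose or a line that the arm cannot do raises MotionError and nothing moves.
- sign_off(): hands the job in, once; it reports no verdict.
Trained networks look in the newest picture that a camera, given by its name, has taken for a name from the list of things; names that differ only in an ending like _2 or _b are one class to them, and where a whole thing is asked for, a point or a joint stands for the part that bears it (a point fixed in the world has none). Each returns a list of dicts, best first, with "score" (0 to 1); they miss things now and then, are a little off and sometimes report something else, mostly with a low value. They report only what shows in the picture. A call takes as long as a camera call.
- spot_in(camera, name): "centre" ([column, row] in pixels, amid what is visible of it).
- silhouettes(camera, name): "mask" (384x512 bool, what is visible of it) and "centre" ([column, row] in pixels, amid what is visible of it).
- tip_of(camera, name): "centre" ([column, row] in pixels: a listed point, or the origin of a listed thing).
The state is a dict: "clock": time; "q": joint angles; "joint_velocities": joint speeds; "tau": joint torques, N m; "position": TCP position; "eef_rot": TCP orientation; "contact_force": force on the tool from outside, world axes, zero at the start; "wrist_torque": the same for the moment, N m; "finger_gap": opening from 0.0 (shut) to 1.0 (fully open).
Only numpy, scipy, OpenCV 4.12 (cv2) and the standard library are available. Lean on these libraries where they do the work, as an engineer would, in place of code of your own. Each camera call takes 0.05 s, during which the arm holds its last target. There are 200 camera calls.

## Working session

There is one attempt and no reset: what is moved stays moved. The work goes in short steps, each a Python script; the robot and the scene stay as the last script left them, time stands still between calls to the robot, and variables do not carry over. Pictures are saved under pics/ and viewed, about 12 in all and at most 16, crops included, and the job is handed in when it is done.

```bash
mkdir -p pics; ls; cat > h.py <<'E'
from cell import *
import numpy as np, cv2
from scipy.spatial.transform import Rotation as R
def pose(f,st=None):
    if "cam_to_world" in f: return np.array(f["cam_to_world"])
    T=np.eye(4);T[:3,:3]=R.from_rotvec(st["eef_rot"]).as_matrix();T[:3,3]=st["position"]
    return T@np.array(f["T_tool_cam"])
def toplane(f,M,px,z):
    px=np.atleast_2d(np.array(px,float))
    d=(px-[f["cx"],f["cy"]])/[f["fx"],f["fy"]]
    s=d.copy()
    for _ in range(20): s=d/(1+f["k1"]*(s**2).sum(1,keepdims=True))
    w=np.c_[s,np.ones(len(s))]@M[:3,:3].T
    t=(z-M[2,3])/w[:,2]
    return (M[:3,3]+w*t[:,None])[:,:2]
def save(f,n,im=None): cv2.imwrite(f"pics/{n}.png",cv2.cvtColor(f["img"] if im is None else im,cv2.COLOR_RGB2BGR))
def down(yaw): # tool z down, tool x (jaws) at world angle yaw
    c,s=np.cos(yaw),np.sin(yaw)
    return R.from_matrix(np.array([[c,s,0],[s,-c,0],[0,0,-1]])).as_rotvec()
E
python3 - <<'E'
from h import *
names="disc post clamp bar short_post block nest_disc nest_post nest_clamp nest_bar".split()
H=dict(disc=.04,post=.08,clamp=.04,bar=.04,short_post=.04,block=.04)
st=get_state();print(st)
for c in ["top","scene"]:
    f=grab_frame(c);save(f,c+"0");M=pose(f);print(c,M[:3,3])
    for n in names:
        z=H.get(n,.024)/2 if n in H else .02
        for m in silhouettes(c,n)[:2]:
            print(c,n,round(m["score"],2),np.round(m["centre"]),toplane(f,M,m["centre"],z).round(3)[0], m["mask"].sum())
E
```

```text
pics
{'clock': 0.0, 'q': array([-1.24917454e+00,  3.26946722e-01, -1.93608103e-01,  1.05200731e+00,
        1.42897644e-05,  1.43661153e+00]), 'joint_velocities': array([ 3.20199688e-05, -1.87374489e-03,  1.88487846e-04,  2.67666209e-03,
        5.80470697e-04, -5.83170811e-04]), 'tau': array([ 2.53357932e-03, -4.43399477e+01,  2.62442654e+01,  1.55712379e-02,
        2.61114865e-04, -7.45164442e-06]), 'position': array([ 0.24193374, -0.49326558,  0.23049111]), 'eef_rot': array([-2.66493685e+00,  1.66149540e+00,  2.12117060e-03]), 'contact_force': array([-0.0783747 ,  0.4998912 , -0.17826628]), 'wrist_torque': array([-0.02205939, -0.01000251, -0.01540144]), 'finger_gap': 0.9980604773007207}
top [0.41030204 0.02737748 1.03886524]
top disc 0.65 [227. 186.] [0.594 0.074] 578
top post 0.84 [ 93. 244.] [0.465 0.343] 318
top post 0.72 [105. 189.] [0.58  0.324] 245
top clamp 0.67 [155. 185.] [0.593 0.225] 598
top bar 0.84 [155. 254.] [0.448 0.218] 495
top short_post 0.51 [101. 187.] [0.587 0.339] 208
top block 0.94 [222. 261.] [0.437 0.081] 576
top nest_disc 0.91 [393. 225.] [ 0.516 -0.273] 2357
top nest_post 0.62 [339. 226.] [ 0.512 -0.161] 2355
top nest_post 0.18 [385. 180.] [ 0.612 -0.259] 2391
top nest_clamp 0.55 [338. 182.] [ 0.606 -0.16 ] 2334
top nest_bar 0.66 [385. 179.] [ 0.613 -0.259] 2367
scene [0.90969068 0.70656476 0.82688686]
scene disc 0.82 [251. 214.] [0.592 0.079] 503
scene disc 0.41 [192. 142.] [ 0.618 -0.257] 737
scene post 0.77 [359. 269.] [0.467 0.349] 426
scene clamp 0.65 [276. 254.] [0.598 0.214] 610
scene bar 0.65 [326. 232.] [0.46  0.217] 504
scene short_post 0.76 [310. 291.] [0.582 0.334] 254
scene block 0.55 [306. 196.] [0.438 0.09 ] 444
scene block 0.49 [329. 230.] [0.449 0.213] 468
scene nest_disc 0.97 [222. 131.] [ 0.515 -0.262] 697
scene nest_clamp 0.66 [205. 162.] [ 0.62  -0.153] 778
scene nest_bar 0.71 [192. 140.] [ 0.614 -0.264] 747
```

```bash
python3 - <<'E'
import cv2
a=cv2.imread("pics/top0.png")[140:300,70:450]
cv2.imwrite("pics/top0c.png",cv2.resize(a,None,fx=2.1,fy=2.1,interpolation=cv2.INTER_CUBIC))
E
```

```text
(no output)
```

View pics/top0c.png

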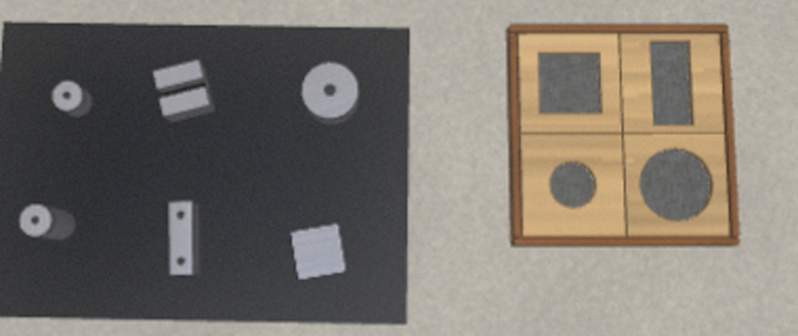

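View pics/scene0.png

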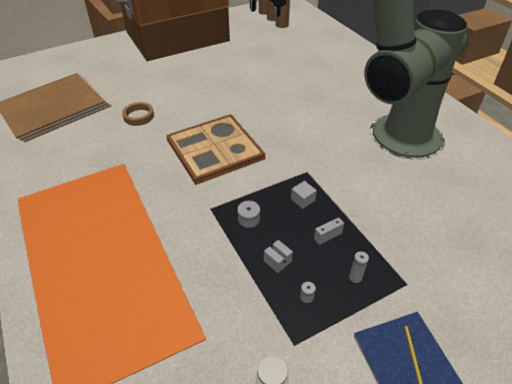

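The networks agree with the pictures. In the top crop the clamp with its slot is at (183,90), the disc at (330,90), the tall post at (35,220) and the bar at (180,238). The look-alikes are at (68,95) and (318,250). The nests are clamp upper left, bar upper right, post lower left and disc lower right. Next I'll take closer wrist views.

```bash
python3 - <<'E'
from h import *
import pickle
out=[]
for i,(x,y) in enumerate([(.53,-.21),(.48,.12),(.48,.26)]):
    movep([x,y,.34],down(0)); sleep(.2)
    st=get_state(); f=grab_frame("wrist"); M=pose(f,st); save(f,f"w{i}")
    print(st["clock"],M[:3,3].round(3),st["q"].round(2),"centre ray hits",toplane(f,M,[f["cx"],f["cy"]],.02).round(3))
    out.append((f,M))
    for n,z in (dict(nest_disc=.02,nest_post=.02,nest_clamp=.02,nest_bar=.02) if i==0 else dict(disc=.03,post=.06,clamp=.03,bar=.03,short_post=.03,block=.03)).items():
        for m in silhouettes("wrist",n)[:1]:
            print(n,round(m["score"],2),np.round(m["centre"]),toplane(f,M,m["centre"],z).round(4)[0],m["mask"].sum())
            out.append((i,n,m["mask"]))
pickle.dump(out,open("w.pkl","wb"))
v=[cv2.resize(cv2.imread(f"pics/w{i}.png"),(400,300)) for i in range(3)]
cv2.imwrite("pics/wall.png",np.vstack([np.hstack(v[:2]),np.hstack([v[2],v[2]*0])]))
E
```

```text
2.8417 [ 0.53  -0.137  0.483] [-0.51  0.32  0.08  1.33 -0.    1.06] centre ray hits [[ 0.53  -0.274]]
nest_disc 0.83 [245. 185.] [ 0.5142 -0.2605] 3609
nest_post 0.64 [240. 123.] [ 0.5075 -0.163 ] 4212
nest_clamp 0.61 [307. 117.] [ 0.6099 -0.1541] 4283
nest_bar 0.68 [308. 187.] [ 0.6173 -0.2641] 3701
4.5583 [0.481 0.193 0.483] [ 0.09  0.17 -0.12  1.28 -0.    1.67] centre ray hits [[0.481 0.055]]
disc 0.87 [325. 182.] [0.5918 0.0766] 1169
post 0.51 [260. 332.] [ 0.4889 -0.1859] 193
clamp 0.62 [333.  84.] [0.5944 0.2232] 1272
bar 0.89 [233.  90.] [0.4487 0.2149] 772
short_post 0.63 [328.   7.] [0.5807 0.3215] 278
block 0.92 [231. 179.] [0.4427 0.0811] 1017
5.725 [0.48  0.333 0.483] [ 0.36  0.27  0.01  1.31 -0.    1.93] centre ray hits [[0.481 0.195]]
disc 0.61 [321. 258.] [0.5943 0.0809] 1074
post 0.95 [243.  96.] [0.464  0.3459] 415
clamp 0.92 [325. 176.] [0.5919 0.2267] 1041
bar 0.96 [234. 180.] [0.4469 0.2195] 840
short_post 0.96 [326. 105.] [0.5855 0.3341] 423
block 0.85 [233. 253.] [0.4424 0.0904] 1037
```

View pics/wall.png

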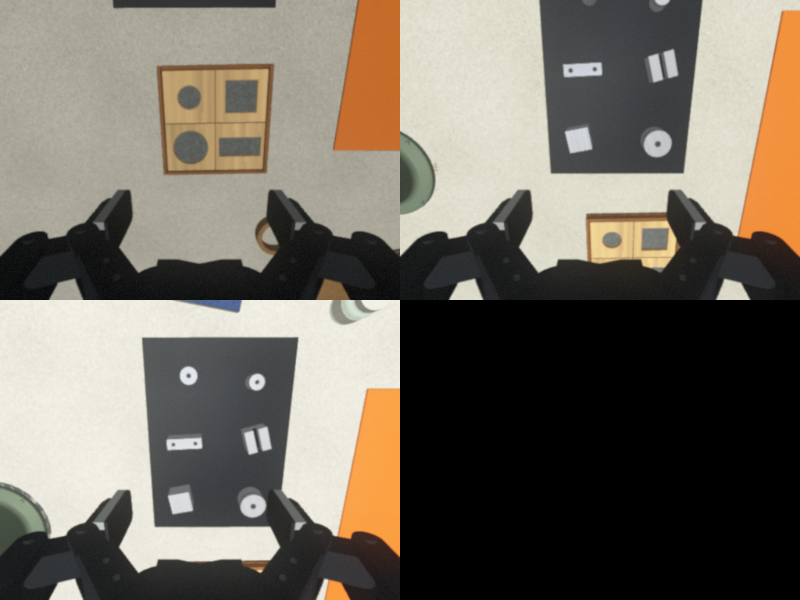

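```bash
python3 - <<'E'
from h import *
import pickle
out=pickle.load(open("w.pkl","rb"))
fr=[o for o in out if len(o)==2]
H=dict(disc=.04,post=.08,clamp=.04,bar=.04)
def rect(f,M,mask,z):
    cs=cv2.findContours(mask.astype(np.uint8),cv2.RETR_EXTERNAL,cv2.CHAIN_APPROX_NONE)[0]
    P=np.vstack([toplane(f,M,c[:,0],z) for c in cs if len(c)>8])
    (c,s,a)=cv2.minAreaRect((P*1000).astype(np.float32)); 
    return np.round(c,1),np.round(s,1),round(a,1)
for o in out:
    if len(o)==3 and o[1] in H and o[0]>0:
        f,M=fr[o[0]]; m=cv2.dilate(o[2].astype(np.uint8),np.ones((5,5)))>0
        g=cv2.cvtColor(f["img"],cv2.COLOR_RGB2GRAY)
        t=g[o[2]].max()*.82
        print(o[0],o[1],int(t),rect(f,M,m&(g>t),H[o[1]]))
f,M=fr[0]; hsv=cv2.cvtColor(f["img"],cv2.COLOR_RGB2HSV)
allm=sum(o[2].astype(int) for o in out if len(o)==3 and o[0]==0)>0
b=np.zeros_like(allm);b[70:240,190:365]=1
br=b&(hsv[...,1]>75); br=cv2.morphologyEx(br.astype(np.uint8),cv2.MORPH_OPEN,np.ones((2,2)))
n,l,s,_=cv2.connectedComponentsWithStats(br); k=1+s[1:,4].argmax()
print("tray",rect(f,M,l==k,.024))
inner=cv2.morphologyEx((l==k).astype(np.uint8),cv2.MORPH_CLOSE,np.ones((3,3)))
hole=cv2.findContours(inner,cv2.RETR_CCOMP,cv2.CHAIN_APPROX_NONE)
for c,h in zip(hole[0],hole[1][0]):
    if h[3]>=0 and len(c)>30:
        P=toplane(f,M,c[:,0],.018); print("hole",[np.round(v,1) for v in cv2.minAreaRect((P*1000).astype(np.float32))])
E
```

```text
1 disc 169 (array([597. ,  76.1]), array([49.9, 51.9]), 89.9)
1 post 165 (array([ 507.2, -167.7]), array([18.3, 86.4]), 89.9)
1 clamp 169 (array([596.7, 222. ]), array([45.1, 44.8]), 15.3)
1 bar 177 (array([450.3, 215.6]), array([67.8, 20. ]), 2.9)
2 disc 179 (array([596.8,  75.9]), array([51.5, 52.8]), 89.9)
2 post 191 (array([462.6, 344.2]), array([26.1, 26.2]), 89.7)
2 clamp 183 (array([596.6, 222.2]), array([45.1, 44.8]), 15.2)
2 bar 189 (array([450.4, 216.2]), array([67.9, 20.7]), 3.2)
tray (array([ 563.2, -216.1]), array([220.1, 220.3]), 1.1)
hole [array([ 615.8, -266.9]), array([40.9, 87.2]), np.float64(89.9)]
hole [array([ 513.2, -268.1]), array([71.5, 72.2]), np.float64(62.7)]
hole [array([ 511.5, -165.9]), array([45.7, 45.2]), np.float64(44.5)]
hole [array([ 613.7, -164.6]), array([62.9, 63.9]), np.float64(1.2)]
```

```bash
cat > pp.py <<'E'
from h import *
D=np.radians
TY=1.1
def pick_place(src,ys,dst,yd,zg):
    movep([*src,.16],down(D(ys))); move_l([*src,zg+.03],.25); move_l([*src,zg],.1)
    grab(45); s=get_state(); print("grip gap",round(s["finger_gap"],3),"pos",s["position"].round(4))
    move_l([*src,zg+.012],.05); move_l([*src,.19],.25)
    s=get_state(); print("held gap",round(s["finger_gap"],3))
    movep([*dst,.19],down(D(yd))); move_l([*dst,zg+.035],.2)
    sleep(.2); hit=move_l([*dst,zg+.008],.02,until_force=4)
    s=get_state(); print("down hit",hit,"z above pick",round(s["position"][2]-zg,4),s["contact_force"].round(1))
    let_go(); sleep(.2); move_l([*dst,.19],.2)
    s=get_state(); print("t",round(s["clock"],1))
E
python3 - <<'E'
from pp import *
pick_place([.597,.076],0,[.5132,-.2681],TY,.008)
movep([.53,-.16,.34],down(0));sleep(.2);st=get_state();f=grab_frame("wrist");save(f,"d1")
M=pose(f,st)
for m in silhouettes("wrist","disc")[:1]: print(m["score"],toplane(f,M,m["centre"],.04))
E
```

```text
grip gap 0.639 pos [0.5976 0.076  0.0091]
held gap 0.644
down hit True z above pick 0.0131 [ 0.8 -0.   4.3]
t 14.9
0.56 [[ 0.50933018 -0.26600993]]
```

View pics/d1.png

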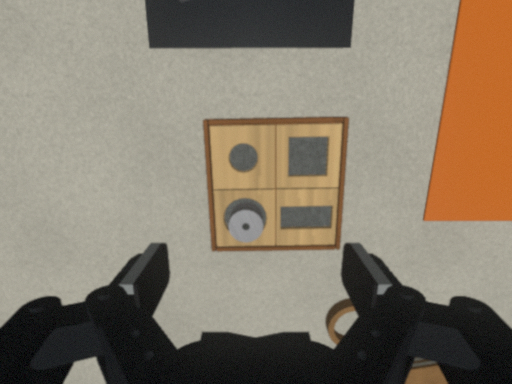

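The disc stands in its recess at about (246,222), and touchdown came 13 mm above the pick height, as expected. I'll go on with the post, clamp and bar.

```bash
python3 - <<'E'
from pp import *
pick_place([.4626,.3442],0,[.5113,-.166],TY,.030)
pick_place([.5967,.2221],15.2,[.6134,-.1643],TY,.010)
pick_place([.4504,.2160],93,[.6155,-.2665],90+TY,.014)
movep([.54,-.15,.34],down(0));sleep(.3);st=get_state();f=grab_frame("wrist");M=pose(f,st)
for n,z in dict(disc=.032,post=.05,clamp=.032,bar=.032).items():
    for m in silhouettes("wrist",n)[:1]: print(n,round(m["score"],2),toplane(f,M,m["centre"],z).round(3))
save(f,"e1",cv2.resize(f["img"][60:300,150:400],None,fx=2.4,fy=2.4,interpolation=cv2.INTER_CUBIC))
f=grab_frame("scene");save(f,"e2",cv2.resize(f["img"][100:340,150:420],None,fx=2.4,fy=2.4,interpolation=cv2.INTER_CUBIC))
E
```

```text
grip gap 0.34 pos [0.4628 0.3444 0.0304]
held gap 0.342
down hit True z above pick 0.0125 [-0.7  0.7  4.3]
t 26.2
grip gap 0.528 pos [0.5973 0.2223 0.0108]
held gap 0.533
down hit True z above pick 0.0128 [-0.6 -0.5  5. ]
t 35.6
grip gap 0.248 pos [0.4508 0.2161 0.0144]
held gap 0.251
down hit True z above pick 0.0124 [-0.4  0.9  5.3]
t 45.8
disc 0.83 [[ 0.515 -0.272]]
post 0.94 [[ 0.508 -0.168]]
clamp 0.94 [[ 0.614 -0.161]]
bar 0.68 [[ 0.617 -0.267]]
```

View pics/e1.png

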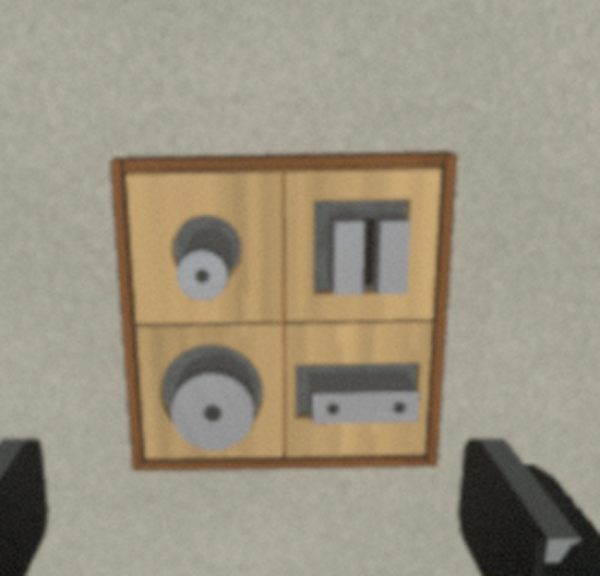

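View pics/e2.png

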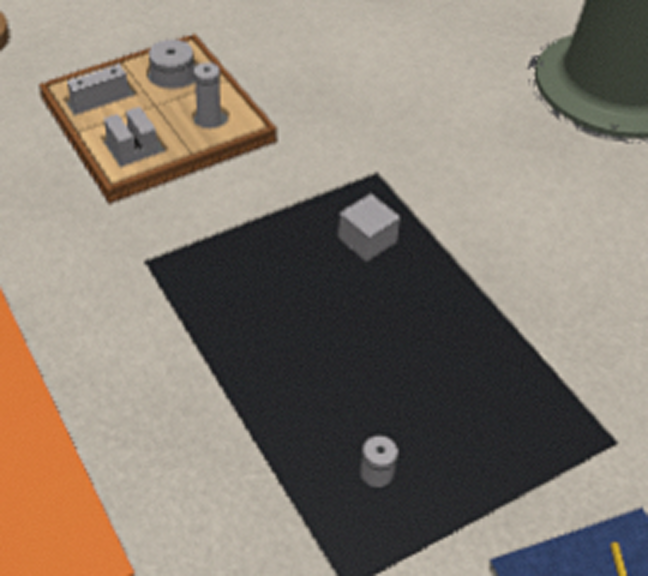

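The close view shows all four seated in their recesses: post (203,270), clamp (370,255), disc (212,410) and bar (365,405). The scene view shows the block at (368,228) and the short post at (380,460) still standing on the pad.

```bash
python3 -c "
from cell import *
s=get_state();print(s['clock'],s['contact_force']);print(sign_off())"
```

```text
47.875 [-0.33569587 -0.04510696  0.13774798]
the job is handed in; nothing more can be done
None
```

All four fittings are in the tray, each upright in its own recess, and the job is handed in at 47.9 s. I placed them in the order disc, post, clamp, bar.

- **Setting down:** each fitting touched down at 4–5 N, 12.4–13.1 mm above its pick height. That matches the 12 mm felt floor rather than the 22 mm insert top, so none is caught on an edge.
- **Position:** the last wrist-camera check puts each fitting within about 4 mm of its recess centre, inside the 8 mm or so of clearance. An earlier low-score disc reading was also about 4 mm off; I put that down to seeing its side from an angle. The final picture shows it inside its recess.
- **Left alone:** the short post and the plain block were not touched, and both still stand on the pad.

No check failed.

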